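# Park the drained refractometer level in its bench cradle and shut its plate

### The arm

A 6-joint arm with a two-finger parallel gripper is mounted at the origin on a cart in front of the work surface, level with it; the furniture and walls round the work are solid. World frame = base frame: x ahead of the robot, y to its left, z up, the work surface at z = 0. Lengths are in mm, angles in rad, forces in N, time in s.
With the tool pointing down it reaches from about 425 to 1125 mm from the base axis. Payload 14.9 kg.
Tool frame: the origin (TCP) lies at the very end of the fingers, on their centre line; the grasp point (between the pads) lies 19 mm behind it; z points along the fingers, y is the direction in which the jaws open and shut (so a half turn about z gives the same grasp; the last joint's range is limited). The gripper opens to 91 mm and grips with 3 to 60 N. Pads are 32 mm wide; open, the fingers measure 118 mm over their backs; the gripper's body (76 mm by 178 mm) begins 60 mm behind the grasp point.
Start: joints at [1.165, 0.379, 1.734, -0, 1.028, -0.033], TCP at [254.965, 651.928, 213.932] pointing down, gripper open.
Joint ranges: [-2.77, 2.77], [-0.74, 2.19], [0, 2.66], [-1.06, 4.2], [0.31, 2.87], [-3.08, 3.08]. Speed limits (rad/s): [1.89, 1.89, 2.39, 3.14, 3.14, 3.14].

### API

Orientations are given as a unit quaternion [x, y, z, w].
In Python, from station import sensors, snapshot, robot gives the robot as it stands.
- The arm moves only by the shell command python3 -m inch 'ROWS' [OPENING] [FORCE]. ROWS is JSON, a list of rows, each an object with "travel": the shift along the tool's x, y, z in m, a list of three; "yaw": the turn about the tool's z in rad. A call has 1 to 5 rows; each row shifts and turns the commanded pose from where the row before left it, along the tool's axes as they then stand; what a row does not reach is not made up. A row lasts 1/8 s, in which the tool goes at most 62.5 mm and 10.7 degrees, less where a joint would pass 70% of its speed; a pose out of reach is approached as far as the arm can. A call is refused whole if a number of a shift passes 0.0625 or a number of a turn 0.188, either way. A call with a gripper value outside its range is refused whole. OPENING is the finger opening in m, from 0 to 0.0912, set as the call begins (- or left out, the last holds). The fingers move at their own pace and stop on an object; FORCE is the grip in N (left out, the last holds). Time passes only in rows, so rows that do not move let the fingers close. It gives the time, the measured TCP pose, the force and the opening at its end, in the units of the state.
- sensors.get_obs(): the state, without advancing time (a new reading comes with each control period).
- snapshot(name): name is "scene" or "side" or "wrist"; returns a dict with "pixels" (420x560x3 uint8, red, green, blue), "z_map" (420x560 float32, mm along the optical axis (not along the pixel's ray), 0 where there is no reading), "fx", "fy", "cx", "cy" (pixels), "distortion" ([k1, k2, p1, p2, k3] as OpenCV has them; the pictures are not rectified), "view" (4x4, takes a point from world to camera coordinates). Camera axes: x right, y up, looking along -z (the intrinsics and any distortion apply to the point x, -y, -z); pixel columns grow to the right and rows downward; lengths in mm; the calibration is good to about 2 mm. A picture is of the moment at which its call begins.
- robot.hand_in(): hands the job in, once; it reports no verdict.
The state is a dict: "time": time; "qpos": joint angles; "joint_vel": joint speeds; "effort": joint torques, N m; "tool_pos": TCP position; "tool_rot": TCP orientation; "force": force on the tool from outside, world axes, zero at the start; "ft_torque": the same for the moment, N m; "grip_width": opening from 0.0 (shut) to 1.0 (fully open).
Only numpy, scipy, OpenCV 4.12 (cv2) and the standard library are available. Lean on these libraries where they do the work, as an engineer would, in place of code of your own. Each camera call takes 0.05 s, during which the arm holds its last target. There are 200 camera calls.

### The job

The rinsed hand refractometer has drained on the sloped stand. Lay it gently, without letting it fall, in the level cradle, its eyepiece in the wide rear saddle and its prism head in the narrow front one with the prism facing up, so that it sits level and fully down in both saddles. Have its cover plate shut over the prism as well, and leave the bottles, jar and cartons beside and behind it where they are.

Things in the scene. Friction and masses are not known exactly. Their poses are not given: they have to be found in the camera images.
- refractometer: Loose hand refractometer, 178 mm, 0.2 kg, origin on its long axis; x runs along it from prism to eyepiece end, z out of the prism face. x=-90..-43 mm: dark head, 28 mm wide, prism face on top; -43..+47: metal barrel, 28 mm diameter, grasp at -20..+25; +47..+88: rubber eyepiece, 38 mm diameter. Starts on the drain stand, prism side up, prism end low, axis sloped 35 degrees.
- cover_plate (a joint): White hinged plate on the refractometer's head, 41 x 24 x 5 mm: angle open in rad. 0 = shut flat over the prism; grows as its edge at the tip lifts. Starts 0.4 to 0.7, stays where left (light friction). Hinge axis along the refractometer's y at x=-46.5, z=+11 mm in its frame; shut, its top is 12 mm above the instrument's axis and spans x=-90..-49 mm. A light push down on its middle shuts it.
- plate_edge (a point): Top of the cover plate at the middle of its free edge, 43 mm from its hinge axis.
- cradle: Level bench cradle, fixed: grey base 172 x 66 mm, top 11 mm above the cabinet top, two upright rubber-lined 90 degree vee saddles 14 mm thick. Origin at the centre of its underside, z up; x runs from the narrow front saddle (x=-62 mm, for the 28 mm head, arm tips 54 mm high) to the wide rear saddle (x=+66 mm, for the 38 mm eyepiece, 49 mm high).
- cradle_seat (a point): The point on the cradle where the refractometer's origin comes to lie when it is parked: 52 mm above the cradle's origin; the parked instrument has the same axes as the cradle.
- drain_stand: Sloped steel draining stand, fixed: drip tray 180 x 84 x 12 mm, a spine sloped 35 degrees with two vee saddles (at -62 and +66 mm along the instrument) and a toe stop at the prism tip. Origin at the centre of its underside, z up; x points (level) to the high, eyepiece end. The spine lies 43 mm below the instrument's axis, square to it.
- stand_seat (a point): The point on the drain stand where the refractometer's origin lies at the start, 103 mm above the stand's origin.
- dropper_1: Bystander: small dropper bottle, 25 mm across, 74 mm high, red cap; origin at the centre of its underside.
- dropper_3: Bystander: small dropper bottle, 25 mm across, 74 mm high, brown body, white cap; origin at the centre of its underside.
- reagent_bottle: Bystander: buffer bottle at the back, 65 mm across, 164 mm high; origin at the centre of its underside.
- wide_jar: Bystander: wide-neck jar at the back, 72 mm across, 125 mm high; origin at the centre of its underside.
- tea_carton: Bystander: carton at the back, 65 x 166 x 118 mm; origin at the centre of its underside.
- strip_box: Bystander: low carton at the back, 62 x 119 x 56 mm; origin at the centre of its underside.
- prism (a point): Centre of the prism face on the refractometer's head, 68 mm from its origin towards the tip and 7 mm above its axis. The head's underside is 14 mm below the axis, with 45 degree flats on the lower edges that bed in the vee.

How it is judged (in metres and radians):
At the end, for the whole second after the job is handed in: The refractometer lies at rest in the cradle, head in the narrow front saddle, eyepiece in the rear: origin within 12 mm along, 5 mm across and 4 mm above cradle_seat, level within 0.05 rad, prism up within 0.15 rad, plate less than 0.1 rad open (x of refractometer in the frame of cradle_seat between -0.012 and 0.012 m and y of refractometer in the frame of cradle_seat between -0.005 and 0.005 m and z of refractometer in the frame of cradle_seat below 0.004 m and x of plate_edge in the frame of cradle_seat below -0.06 m and angle between refractometer's own x axis and vertical between 1.5208 and 1.6208 rad and angle between refractometer's own z axis and vertical below 0.15 rad and value of joint cover_plate below 0.1 rad and linear speed of refractometer below 0.01 m/s); the robot touches nothing.
It fails at once if the refractometer is dropped or rammed into the cradle (more than 40 N) (contact force between refractometer and cradle above 40 N).
It fails at once if the refractometer is let fall (drops freely by more than about 6 mm) (contact force between refractometer and anything else below 0.05 N and linear speed of refractometer above 0.35 m/s).
It fails at once if a bottle, jar or carton beside or behind the work is moved by more than 30 mm (distance of any of dropper_1, dropper_3, reagent_bottle, wide_jar, tea_carton, strip_box from where it was at the start of the episode above 0.03 m).
It also fails if it takes over 45 s, if anything falls off the work surface, if the arm or the gripper's body presses on something with over 40 N, if the wrist force passes 120 N, or if a joint passes its speed limit or range.

## Working session

There is one attempt and no reset: what is moved stays moved. The work goes in short steps, Python scripts to look and compute and a shell command to move; the robot and the scene stay as the last step left them, time stands still between calls to the robot, and variables do not carry over. Pictures are saved under pics/ and viewed, about 8 in all and at most 12, crops included, and the job is handed in when it is done.

```bash
ls; mkdir -p pics; cat > h.py <<'E'
import numpy as np, cv2, pickle
from station import sensors, snapshot, robot
def snap(name,tag):
    s=snapshot(name); pickle.dump(s,open(f'pics/{tag}.pkl','wb'))
    cv2.imwrite(f'pics/{tag}.png',s['pixels'][:,:,::-1]); return s
def load(tag): return pickle.load(open(f'pics/{tag}.pkl','rb'))
def K(s): return np.array([[s['fx'],0,s['cx']],[0,s['fy'],s['cy']],[0,0,1.]])
def w(s,u,v,z=None):
    """pixel->world using depth map (median 3x3)"""
    if z is None:
        p=s['z_map'][int(v)-1:int(v)+2,int(u)-1:int(u)+2]; p=p[p>0]; z=np.median(p) if len(p) else np.nan
    n=cv2.undistortPoints(np.array([[[u,v]]],float),K(s),np.array(s['distortion']))[0,0]
    c=np.array([n[0]*z,-n[1]*z,-z,1]); return (np.linalg.inv(s['view'])@c)[:3]
def cloud(s):
    v,u=np.nonzero(s['z_map']>0); z=s['z_map'][v,u].astype(float)
    n=cv2.undistortPoints(np.stack([u,v],1)[:,None].astype(float),K(s),np.array(s['distortion']))[:,0]
    c=np.c_[n[:,0]*z,-n[:,1]*z,-z,np.ones(len(z))]
    return (np.linalg.inv(s['view'])@c.T).T[:,:3],u,v
def px(s,P):
    c=s['view']@np.r_[P,1]; q=np.array([[c[0],-c[1],-c[2]]])
    return cv2.projectPoints(q,np.zeros(3),np.zeros(3),K(s),np.array(s['distortion']))[0][0,0]
def st():
    o=sensors.get_obs(); print({k:np.round(o[k],4) for k in ('time','qpos','tool_pos','tool_rot','force','grip_width')}); return o
E
python3 - <<'E'
from h import *
st()
a=snap('scene','s0');b=snap('side','d0');c=snap('wrist','w0')
print([np.linalg.inv(x['view'])[:3,3].round() for x in(a,b,c)])
cv2.imwrite('pics/both.png',np.hstack([cv2.resize(x['pixels'][:,:,::-1],(400,300)) for x in(b,c)]))
E
```

```text
pics
{'time': np.float64(0.0), 'qpos': array([ 1.1647e+00,  3.7940e-01,  1.7348e+00, -1.0000e-04,  1.0285e+00,
       -3.3300e-02]), 'tool_pos': array([254.8346, 651.5492, 213.2981]), 'tool_rot': array([ 1.853e-01,  9.827e-01, -5.000e-04, -1.000e-04]), 'force': array([ 0.3622, -0.1847,  0.4265]), 'grip_width': np.float64(1.0005)}
[array([ -16., -403.,  700.]), array([-74., 282., 605.]), array([192., 676., 384.])]
```

View pics/s0.png

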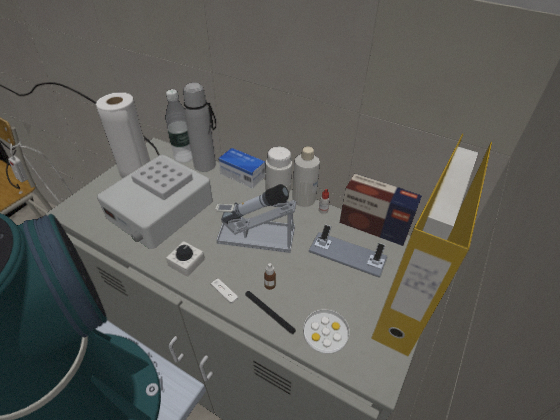

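View pics/both.png

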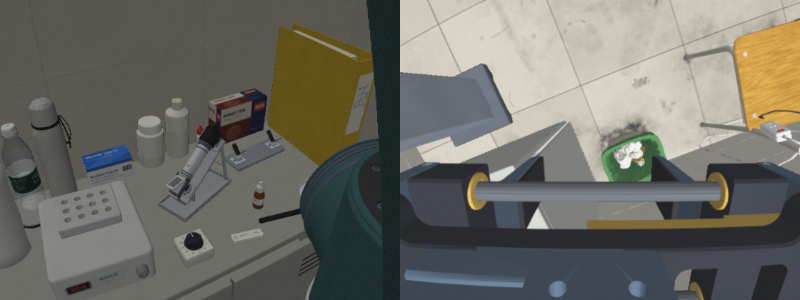

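The scene shows the stand at about (257,225) px with the instrument's eyepiece to the right, and the cradle at (348,253) px. The tool always points down. Next I'll enlarge both and segment the depth cloud.

```bash
python3 - <<'E'
from h import *
s=load('s0');d=load('d0')
c1=cv2.resize(s['pixels'][175:285,205:405,::-1],(800,440),interpolation=cv2.INTER_CUBIC)
cv2.imwrite('pics/c1.png',c1)
c2=cv2.resize(d['pixels'][165:305,210:410,::-1],(800,560),interpolation=cv2.INTER_CUBIC)
cv2.imwrite('pics/c2.png',c2)
for n,(u,v) in dict(eye=(279,194),barrel=(260,204),head=(232,212),tray=(240,236),cradL=(322,243),cradR=(376,259),cradM=(348,254),table=(300,290),carton=(365,200),drop1=(324,197),drop3=(270,275)).items(): print(n,w(s,u,v).round(1))
E
```

```text
eye [ 510.5 -106.7  157.2]
barrel [497.4 -66.2 119. ]
head [473.3  -4.4  83.5]
tray [478.7 -17.    2.7]
cradL [ 544.7 -205.    21.9]
cradR [ 543.6 -333.2   45.3]
cradM [ 555.  -268.     9.7]
table [ 4.171e+02 -2.153e+02 -4.000e-01]
carton [ 649.2 -257.4  100.4]
drop1 [ 659.2 -153.    53.3]
drop3 [ 389.3 -156.4   46.1]
```

View pics/c1.png

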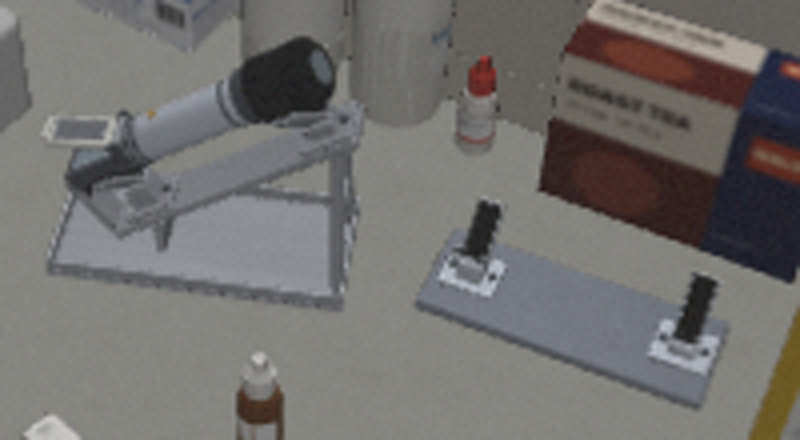

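View pics/c2.png

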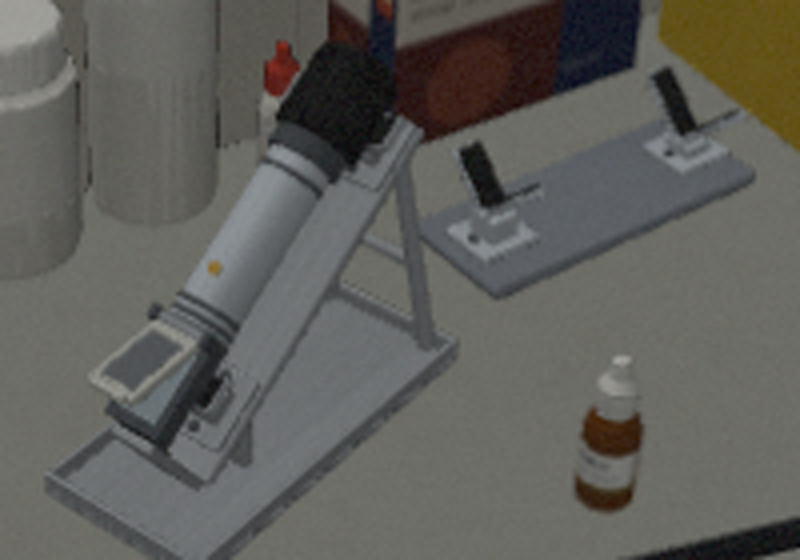

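The crops show the instrument lying in the stand with its head to the left (+y). The cradle saddles are at crop (475,250) and (690,325). I'll fit the axes from the clouds and work out which saddle is the narrow front one.

```bash
python3 - <<'E'
from h import *
for t in('s0','d0'):
    s=load(t);P,u,v=cloud(s)
    # cradle base
    m=(P[:,0]>440)&(P[:,0]<620)&(P[:,1]<-150)&(P[:,1]>-390)&(P[:,2]>6)&(P[:,2]<15)
    Q=P[m]; r=cv2.minAreaRect(Q[:,:2].astype(np.float32)); print(t,'base',len(Q),np.round(r[0],1),np.round(r[1],1),r[2],Q[:,2].mean().round(1))
    bx=cv2.boxPoints(r); e=bx-np.roll(bx,1,0); i=np.argmax(np.linalg.norm(e,axis=1)); ax=e[i]/np.linalg.norm(e[i]); ax*=-np.sign(ax[1]); lat=np.array([-ax[1],ax[0]])
    print('ax(-y)',ax.round(3))
    D=P[:,:2]-r[0]; a=D@ax; l=D@lat
    k=(abs(a)<95)&(abs(l)<45)&(P[:,2]>18)&(P[:,2]<62)
    for sg in(-1,1):
        j=k&(a*sg>30); A=a[j];L=l[j];Z=P[j,2]
        print(sg,j.sum(),'a',np.percentile(A,[2,50,98]).round(1),'l',np.percentile(L,[2,50,98]).round(1),'z',np.percentile(Z,[50,95,99.5]).round(1))
        for sd in(-1,1):
            q=(Z>38)&(L*sd>0)
            if q.sum()>3:
                print('  side',sd,q.sum(),'zmax',np.sort(Z[q])[-4:].round(1),'lext',np.percentile(abs(L[q]),[5,95]).round(1),'a',np.median(A[q]).round(1))
    # barrel: region between, axis points
    m=(P[:,0]>430)&(P[:,0]<580)&(P[:,1]<60)&(P[:,1]>-150)&(P[:,2]>30)&(P[:,2]<210)
    print('inst region',m.sum(),P[m].min(0).round(),P[m].max(0).round())
    # tray rect
    m=(P[:,0]>400)&(P[:,0]<600)&(P[:,1]<80)&(P[:,1]>-150)&(P[:,2]>8)&(P[:,2]<14)
    if m.sum()>10:
        r=cv2.minAreaRect(P[m][:,:2].astype(np.float32)); print('tray rim',m.sum(),np.round(r[0],1),np.round(r[1],1),round(r[2],1))
E
```

```text
s0 base 1428 [ 557.6 -265.5] [ 68.3 173. ] 4.416512489318848 10.4
ax(-y) [ 0.077 -0.997]
-1 150 a [-69.6 -61.  -54.5] l [-24.5   5.7  23.5] z [40.4 52.1 53.9]
  side -1 26 zmax [52.4 52.8 52.9 55.1] lext [ 7.8 24.9] a -60.6
  side 1 66 zmax [52.1 52.8 52.9 53.4] lext [ 7.7 23.4] a -62.1
1 154 a [58.4 66.3 74.3] l [-26.4  11.1  26.5] z [38.2 47.7 49. ]
  side -1 27 zmax [47.6 48.2 48.3 48.3] lext [15.3 27.3] a 66.4
  side 1 50 zmax [48.2 48.5 48.9 49.3] lext [16.1 26.5] a 66.2
inst region 1937 [ 459. -139.   30.] [555.  42. 166.]
tray rim 230 [504.1 -47. ] [ 87.4 180.2] 21.7
d0 base 1524 [ 542.3 -296. ] [247.6 126.1] 69.38352966308594 10.9
ax(-y) [-0.352 -0.936]
-1 105 a [-94.8 -90.1 -77.3] l [-44.8 -29.   -5.6] z [37.9 51.9 54.2]
  side -1 51 zmax [53.  53.4 54.2 54.3] lext [ 7.2 44.7] a -91.4
1 174 a [31.3 90.9 94.9] l [ 7.9 32.1 43.7] z [42.8 59.4 61.7]
  side 1 107 zmax [60.8 61.1 61.7 61.7] lext [ 8.4 43.1] a 90.8
inst region 3736 [ 459. -135.   30.] [553.  44. 168.]
tray rim 468 [461.9 -55.8] [158.5 189.3] 14.2
```

```bash
python3 - <<'E'
from h import *
from scipy.optimize import least_squares
C=[cloud(load(t))[0] for t in('s0','d0')]
o0=np.array([504.1,-47,103]); yaw=np.arctan2(-.929,.37); 
def ax(y,p): return np.array([np.cos(p)*np.cos(y),np.cos(p)*np.sin(y),np.sin(p)])
for it,(nm,Pl) in enumerate([('scene',C[0]),('side',C[1]),('both',np.vstack(C))]):
    x=np.array([504.1,103,yaw,np.radians(35)])
    for k in range(4):
        a=ax(x[2],x[3]); o=np.array([x[0],-47,x[1]]); D=Pl-o; t=D@a; r=np.linalg.norm(D-np.outer(t,a),axis=1)
        m=(t>-30)&(t<35)&(r<(24 if k==0 else 18))&(r>10)
        Q=Pl[m]
        def f(x):
            a=ax(x[2],x[3]); D=Q-[x[0],-47,x[1]]; return np.linalg.norm(D-np.outer(D@a,a),axis=1)-14
        x=least_squares(f,x,loss='soft_l1').x
    a=ax(x[2],x[3]);o=np.array([x[0],-47,x[1]])
    # ends along axis
    D=Pl-o; t=D@a; r=np.linalg.norm(D-np.outer(t,a),axis=1); e=(r<22)&(t>0)&(t<110)
    print(nm,m.sum(),'o@y=-47',o.round(1),'yaw',np.degrees(x[2]).round(2),'pitch',np.degrees(x[3]).round(2),'rms',f(x).std().round(2),'tmax',np.percentile(t[e],[98,99.5]).round(1))
P=np.vstack(C)
def ob(n,x0,x1,y0,y1,z0=15):
    m=(P[:,0]>x0)&(P[:,0]<x1)&(P[:,1]>y0)&(P[:,1]<y1)&(P[:,2]>z0)
    Q=P[m]; print(n,m.sum(), np.percentile(Q,0.5,axis=0).round(),np.percentile(Q,99.5,axis=0).round()) if m.any() else print(n,0)
ob('carton',600,760,-360,-175,20); ob('bottle',570,720,-130,-60,20); ob('jar',570,720,-55,30,20); ob('drop1',620,700,-175,-135,20)
ob('folder',300,700,-520,-365,20)
for y0 in range(50,700,50):
    m=(P[:,1]>y0)&(P[:,1]<y0+50)&(P[:,0]>250)&(P[:,0]<620); Q=P[m]
    if len(Q): i=Q[:,2].argmax(); print(y0,Q[i].round(),end=' ')
E
```

```text
scene 295 o@y=-47 [504.7 -47.  105.3] yaw -69.05 pitch 35.4 rms 1.11 tmax [83.8 84.1]
side 695 o@y=-47 [505.5 -47.  106.4] yaw -69.11 pitch 35.97 rms 1.22 tmax [79.9 81.5]
both 991 o@y=-47 [505.2 -47.  106.1] yaw -69.09 pitch 35.88 rms 1.23 tmax [82.4 83.2]
carton 36099 [ 647. -359.   25.] [ 717. -176.  517.]
bottle 13143 [ 649. -130.   23.] [718. -60. 484.]
jar 16396 [645. -55.  24.] [718.  29. 472.]
drop1 294 [ 652. -164.   21.] [ 674. -138.   75.]
folder 50389 [ 304. -496.   24.] [ 690. -385.  475.]
50 [357.  56.  50.] 100 [423. 145.  85.] 150 [509. 200. 106.] 200 [472. 240. 106.] 250 [487. 261. 106.] 300 [519. 338. 227.] 350 [538. 363. 229.] 400 [548. 433. 228.] 450 [419. 460.   4.]
```

Everything is consistent:
- **Instrument:** origin about (504,-43,103), pitch 35°, yaw -69°.
- **Cradle:** origin (557.6,-265.5), narrow saddle at +y, yaw -85.6°.

The tea carton's front face is at x≈647. I'll grip about 10 mm from the fingertips so the gripper body clears its 118 mm top.

```bash
python3 -m inch '[{"travel":[0,0,-0.025],"yaw":0.166},{"travel":[0,0,-0.025],"yaw":0.166},{"travel":[0,0,-0.025],"yaw":0.166},{"travel":[0,0,-0.025],"yaw":0.166},{"travel":[0,0,-0.025],"yaw":0.166}]'
python3 -m inch '[{"travel":[-0.06,0,0],"yaw":0},{"travel":[-0.06,0,0],"yaw":0},{"travel":[-0.06,0,0],"yaw":0},{"travel":[-0.06,0,0],"yaw":0},{"travel":[-0.06,0,0],"yaw":0}]'
python3 -m inch '[{"travel":[-0.06,0,0],"yaw":0},{"travel":[-0.06,0,0],"yaw":0},{"travel":[-0.06,0,0],"yaw":0},{"travel":[-0.06,0,0],"yaw":0},{"travel":[-0.06,0,0],"yaw":0}]'
python3 -m inch '[{"travel":[-0.05,0,0],"yaw":0},{"travel":[-0.04,0,0],"yaw":0},{"travel":[0,0,0],"yaw":0},{"travel":[0,0,0],"yaw":0}]'
cat >> h.py <<'E'
def go(target,yawdeg):
    """needed tool-axis travel (mm) and yaw (rad) from measured pose; travel in the axes after no yaw"""
    from scipy.spatial.transform import Rotation as R
    o=sensors.get_obs(); M=R.from_quat(o['tool_rot']).as_matrix(); th=np.degrees(np.arctan2(M[1,0],M[0,0]))
    d=M.T@(np.array(target)-o['tool_pos']); dy=(th-yawdeg+180)%360-180
    print('tcp',np.round(o['tool_pos'],1),'th',th.round(2),'travel',d.round(1),'yaw',np.radians(dy).round(4),'F',np.round(o['force'],1),'g',round(o['grip_width']*91.2,1),'t',round(o['time'],2))
E
python3 -c "
from h import *
go((504,-43,93),110.9); s=snap('wrist','w1')"
```

```text
time: 0.78
tool_pos: [254.9, 651.7, 339.5]
tool_rot: [0.568, 0.823, -0.0, 0.0]
force: [0.4, -0.1, -0.1]
grip_width: 1.001
time: 1.4
tool_pos: [363.1, 370.2, 338.8]
tool_rot: [0.566, 0.825, 0.0, 0.0]
force: [1.4, 1.1, 0.2]
grip_width: 1.001
time: 2.02
tool_pos: [471.1, 90.2, 339.1]
tool_rot: [0.566, 0.825, 0.0, 0.0]
force: [0.9, 0.4, 0.3]
grip_width: 0.993
time: 2.52
tool_pos: [502.9, 8.4, 338.7]
tool_rot: [0.566, 0.824, -0.0, -0.0]
force: [1.3, -0.0, -0.7]
grip_width: 1.001
tcp [502.9   8.4 338.7] th 111.06 travel [-48.5 -17.3 245.7] yaw 0.0029 F [ 1.3 -0.  -0.7] g 91.3 t 2.52
```

View pics/w1.png

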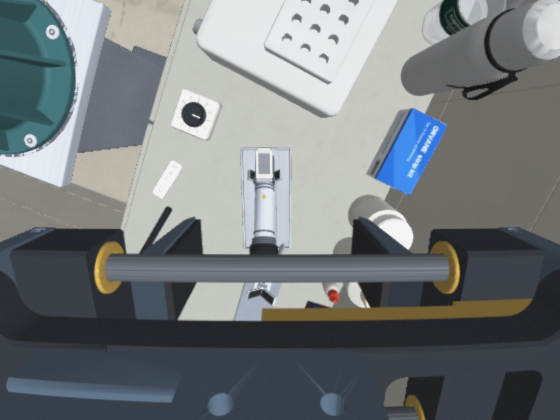

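The wrist view shows the instrument straight ahead along the tool's x axis, with the plate at (264,163) and the barrel at (264,212). The jar is at (383,222). I'll cross-check the barrel with this view.

```bash
python3 - <<'E'
from h import *
s=load('w1')
for uv in((264,195),(264,212),(264,228),(264,160)): print(w(s,*uv).round(1))
P,u,v=cloud(s)
m=(abs(u-264)<14)&(v>196)&(v<230)&(P[:,2]>80)
Q=P[m]; a=np.array([np.cos(np.radians(-69.1)),np.sin(np.radians(-69.1))]); l=np.array([-a[1],a[0]])
D=Q[:,:2]-[503.7,-43.2]; t=D@a; L=D@l
for lo in range(-30,40,10):
    k=(t>lo)&(t<lo+10)
    if k.sum()>5: print(lo+5,'lat mid',np.round((np.percentile(L[k],3)+np.percentile(L[k],97))/2,1),'ztop',np.percentile(Q[k,2],97).round(1),'expected',round(103.1+(lo+5)*np.tan(np.radians(35))+14/np.cos(np.radians(35)),1))
E
```

```text
[494.5 -18.4 103.5]
[502.3 -37.9 116.3]
[509.3 -55.  130. ]
[477.5  25.   85.1]
-25 lat mid -0.0 ztop 106.9 expected 102.7
-15 lat mid 0.1 ztop 113.9 expected 109.7
-5 lat mid 0.3 ztop 120.0 expected 116.7
5 lat mid -0.4 ztop 127.3 expected 123.7
15 lat mid -0.1 ztop 130.9 expected 130.7
```

```bash
python3 -m inch '[{"travel":[-0.016,-0.006,0.04],"yaw":0},{"travel":[-0.016,-0.006,0.04],"yaw":0},{"travel":[-0.0165,-0.0053,0.04],"yaw":0},{"travel":[0,0,0.04],"yaw":0},{"travel":[0,0,0.03],"yaw":0.003}]' >/dev/null
python3 -m inch '[{"travel":[0,0,0.025],"yaw":0},{"travel":[0,0,0.02],"yaw":0},{"travel":[0,0,0.01],"yaw":0},{"travel":[0,0,0],"yaw":0}]'
python3 -c "
from h import *
go((504,-43,93),110.9)"
```

```text
time: 3.7
tool_pos: [504.3, -42.7, 93.8]
tool_rot: [0.567, 0.824, -0.0, -0.0]
force: [0.1, 0.1, 0.4]
grip_width: 0.999
tcp [504.3 -42.7  93.8] th 110.96 travel [-0.1 -0.4  0.8] yaw 0.0011 F [0.1 0.1 0.4] g 91.1 t 3.7
```

Close firmly and let the fingers settle.

```bash
for i in 1 2; do python3 -m inch '[{"travel":[0,0,0],"yaw":0},{"travel":[0,0,0],"yaw":0},{"travel":[0,0,0],"yaw":0},{"travel":[0,0,0],"yaw":0},{"travel":[0,0,0],"yaw":0}]' 0.0 35; done
```

```text
time: 4.32
tool_pos: [504.5, -43.4, 94.0]
tool_rot: [0.567, 0.824, 0.0, 0.0]
force: [-0.1, -0.5, 0.1]
grip_width: 0.485
time: 4.95
tool_pos: [503.6, -43.6, 93.8]
tool_rot: [0.567, 0.824, -0.001, -0.001]
force: [-5.8, -3.3, 6.5]
grip_width: 0.302
```

```bash
python3 -m inch '[{"travel":[0,0,-0.004],"yaw":0},{"travel":[0,0,-0.008],"yaw":0},{"travel":[0,0,-0.015],"yaw":0},{"travel":[0,0,-0.02],"yaw":0},{"travel":[0,0,-0.02],"yaw":0}]'
python3 -m inch '[{"travel":[0,0,-0.015],"yaw":0},{"travel":[0,0,-0.008],"yaw":0},{"travel":[0,0,0],"yaw":0},{"travel":[0,0,0],"yaw":0}]'
python3 - <<'E'
from h import *
go((504,-43,93),110.9)
b=snap('scene','s2');snap('side','d2')
d=load('d2')
cv2.imwrite('pics/p2.png',np.vstack([cv2.resize(x['pixels'][120:270,a:a+200,::-1],(400,300)) for x,a in((b,190),(d,210))]).reshape(600,400,3))
E
```

```text
time: 5.58
tool_pos: [504.7, -43.3, 162.5]
tool_rot: [0.567, 0.824, 0.0, 0.0]
force: [0.3, -0.1, -2.4]
grip_width: 0.301
time: 6.08
tool_pos: [504.1, -43.3, 183.4]
tool_rot: [0.567, 0.824, -0.0, -0.0]
force: [-0.5, -0.7, -2.4]
grip_width: 0.302
tcp [504.1 -43.3 183.4] th 110.92 travel [ 0.3  0.1 90.4] yaw 0.0003 F [-0.5 -0.7 -2.4] g 27.5 t 6.08
```

View pics/p2.png

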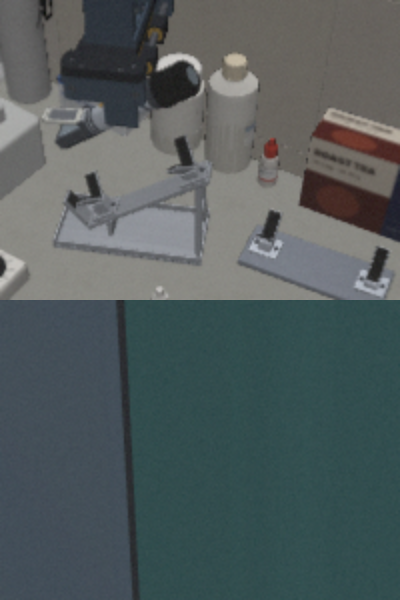

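It is held at roughly 35°; in the upper half the eyepiece is at (172,85) and the head at (75,125). The arm blocks the side camera. Next: lift, yaw and carry over the cradle.

```bash
python3 -m inch '[{"travel":[0,0,-0.02],"yaw":0.06},{"travel":[0,0,-0.02],"yaw":0.08},{"travel":[0,0,-0.02],"yaw":0.08},{"travel":[0,0,0],"yaw":0.068},{"travel":[0,0,0],"yaw":0}]'
python3 -c "
from h import *
go((556.8,-254.5,240),94.4)"
```

```text
time: 6.8
tool_pos: [504.3, -43.3, 243.6]
tool_rot: [0.679, 0.734, -0.0, -0.0]
force: [-1.2, 0.1, -2.8]
grip_width: 0.299
tcp [504.3 -43.3 243.6] th 94.44 travel [-214.6   36.     3.6] yaw 0.0007 F [-1.2  0.1 -2.8] g 27.3 t 6.8
```

```bash
python3 -m inch '[{"travel":[-0.025,0.004,0],"yaw":0},{"travel":[-0.045,0.008,0],"yaw":0},{"travel":[-0.05,0.008,0],"yaw":0},{"travel":[-0.045,0.008,0],"yaw":0},{"travel":[-0.03,0.005,0],"yaw":0}]' > /dev/null
python3 -m inch '[{"travel":[-0.0196,0.003,0.01],"yaw":0.0007},{"travel":[0,0,0.03],"yaw":0},{"travel":[0,0,0.03],"yaw":0},{"travel":[0,0,0.02],"yaw":0},{"travel":[0,0,0],"yaw":0}]'
python3 - <<'E'
from h import *
go((556.8,-254.5,150),94.4)
s=snap('scene','s3'); wv=snap('wrist','w3')
cv2.imwrite('pics/p3.png',np.hstack([cv2.resize(s['pixels'][120:300,250:430,::-1],(400,400),interpolation=cv2.INTER_CUBIC),cv2.resize(wv['pixels'][:,:,::-1],(400,400))]))
E
```

```text
time: 8.05
tool_pos: [556.0, -253.8, 152.2]
tool_rot: [0.679, 0.734, -0.0, -0.001]
force: [-0.5, 0.6, -2.0]
grip_width: 0.3
tcp [ 556.  -253.8  152.2] th 94.42 travel [-0.7  0.7  2.2] yaw 0.0003 F [-0.5  0.6 -2. ] g 27.3 t 8.05
```

View pics/p3.png

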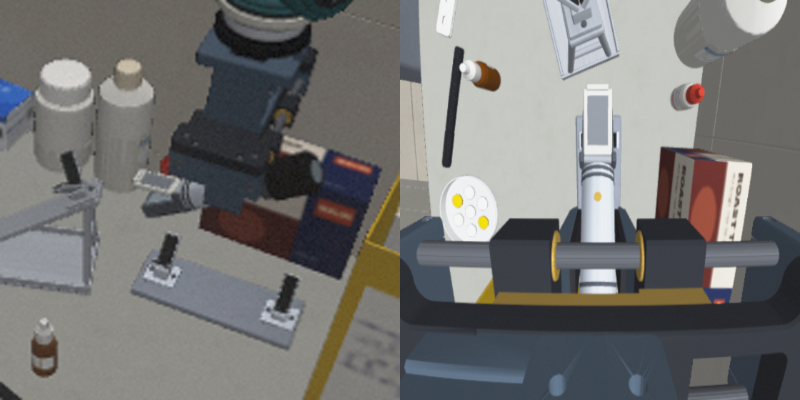

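The instrument hangs above the cradle, lined up with it. In the wrist half the barrel is at (598,200) and the plate at (598,120). I'll measure the held pitch and offset.

```bash
cat > held.py <<'E'
from h import *
from scipy.optimize import least_squares
import sys
def fit(tags,p0=35):
    o=sensors.get_obs(); tcp=np.array(o['tool_pos']); O=tcp+[0,0,10]
    A=np.vstack([cloud(load(t))[0] for t in tags])
    ax=lambda y,p: np.array([np.cos(p)*np.cos(y),np.cos(p)*np.sin(y),np.sin(p)])
    x=np.array([O[0],O[2],np.radians(-85.6),np.radians(p0)])
    seg=[(-38,-17,14,14),(52,84,19,19)]
    for k in range(5):
        a=ax(x[2],x[3]); c=np.array([x[0],O[1],x[1]]); D=A-c; t=D@a; r=np.linalg.norm(D-np.outer(t,a),axis=1)
        tol=8 if k<2 else 4
        b=(t>-38)&(t<-17)&(abs(r-14)<tol); e=(t>52)&(t<84)&(abs(r-19)<tol)
        Q=np.vstack([A[b],A[e]]); R=np.r_[np.full(b.sum(),14),np.full(e.sum(),19)]
        f=lambda x:(np.linalg.norm(np.cross(Q-[x[0],O[1],x[1]],ax(x[2],x[3])),axis=1)-R)
        x=least_squares(f,x,loss='soft_l1').x
    a=ax(x[2],x[3]);c=np.array([x[0],O[1],x[1]]);D=A-c; t=D@a; r=np.linalg.norm(D-np.outer(t,a),axis=1)
    e=(r<21)&(t>40)&(t<110)
    print(b.sum(),e.sum(),'axis pt above tcp',c.round(1),'yaw',np.degrees(x[2]).round(2),'pitch',np.degrees(x[3]).round(2),'rms',f(x).std().round(2),'eye tmax',np.percentile(t[e],[97,99.5]).round(1) if e.any() else 0)
    go((557.6,-265.5,42),94.4)
if __name__=='__main__': fit(sys.argv[2:],float(sys.argv[1]))
E
python3 held.py 35 s3 w3; python3 held.py 35 s3; python3 held.py 35 w3
python3 - <<'E'
from h import *
# cradle cross-check from wrist view w1/w3: base top corners region
s=load('w3');P,u,v=cloud(s)
m=(P[:,2]>8)&(P[:,2]<14)&(P[:,1]<-150)&(P[:,1]>-260)&(P[:,0]>500)&(P[:,0]<610); Q=P[m]
print(len(Q),'base x ext',np.percentile(Q[:,0],[1,99]).round(1),'y max',np.percentile(Q[:,1],[99]).round(1))
E
```

```text
1649 458 axis pt above tcp [ 557.1 -254.5  163.3] yaw -85.78 pitch 33.7 rms 0.8 eye tmax [86.5 87.2]
tcp [ 557.3 -254.5  154.5] th 94.4 travel [-10.9  -0.6 112.5] yaw 0.0 F [-0.3 -0.9 -2.1] g 27.1 t 8.15
92 459 axis pt above tcp [ 556.5 -254.5  161.5] yaw -85.33 pitch 34.89 rms 1.02 eye tmax [87.6 88.4]
tcp [ 557.3 -254.5  154.5] th 94.4 travel [-10.9  -0.6 112.5] yaw 0.0 F [-0.3 -0.9 -2.1] g 27.1 t 8.15
1583 0 axis pt above tcp [ 557.2 -254.5  164. ] yaw -85.61 pitch 34.8 rms 0.65 eye tmax 0
tcp [ 557.3 -254.5  154.5] th 94.4 travel [-10.9  -0.6 112.5] yaw 0.0 F [-0.3 -0.9 -2.1] g 27.1 t 8.15
1061 base x ext [520.9 590.5] y max [-177.6]
```

The grasp is at the instrument's origin, pitch 34.8°, lined up with the cradle to within 0.5 mm laterally. I'll come down to just above head contact.

```bash
python3 -m inch '[{"travel":[0.001,0,0.015],"yaw":0},{"travel":[0,0,0.02],"yaw":0},{"travel":[0,0,0.015],"yaw":0},{"travel":[0,0,0.008],"yaw":0},{"travel":[0,0,0],"yaw":0}]'
python3 -m inch '[{"travel":[0,0,0],"yaw":0},{"travel":[0,0,0],"yaw":0}]' - 15
python3 -m inch '[{"travel":[0,0,0.0015],"yaw":0},{"travel":[0,0,0.0015],"yaw":0},{"travel":[0,0,0.0015],"yaw":0},{"travel":[0,0,0],"yaw":0}]'
python3 - <<'E'
from h import *
go((557.6,-265.5,43),94.4)
s=snap('scene','s4'); wv=snap('wrist','w4')
cv2.imwrite('pics/p4.png',np.hstack([cv2.resize(s['pixels'][150:300,290:430,::-1],(400,428),interpolation=cv2.INTER_CUBIC),cv2.resize(wv['pixels'][60:,180:380,::-1],(400,428))]))
E
python3 held.py 35 s4 w4
```

```text
time: 8.78
tool_pos: [556.5, -253.4, 95.2]
tool_rot: [0.68, 0.734, -0.0, -0.001]
force: [0.2, -0.6, -1.5]
grip_width: 0.303
time: 9.02
tool_pos: [557.1, -253.7, 96.5]
tool_rot: [0.68, 0.734, 0.0, 0.0]
force: [-0.4, -0.1, -2.8]
grip_width: 0.302
time: 9.52
tool_pos: [556.7, -253.5, 91.3]
tool_rot: [0.68, 0.734, -0.0, -0.0]
force: [0.1, 0.8, -1.7]
grip_width: 0.305
tcp [ 556.7 -253.5   91.3] th 94.37 travel [-12.   -0.   48.3] yaw -0.0005 F [ 0.1  0.8 -1.7] g 27.8 t 9.53
1599 418 axis pt above tcp [ 557.1 -253.5  101.1] yaw -85.73 pitch 34.18 rms 0.73 eye tmax [87.9 88.7]
tcp [ 556.8 -253.5   91.4] th 94.37 travel [-12.   -0.1  49.4] yaw -0.0005 F [-0.4  0.3 -3. ] g 27.7 t 9.62
```

View pics/p4.png

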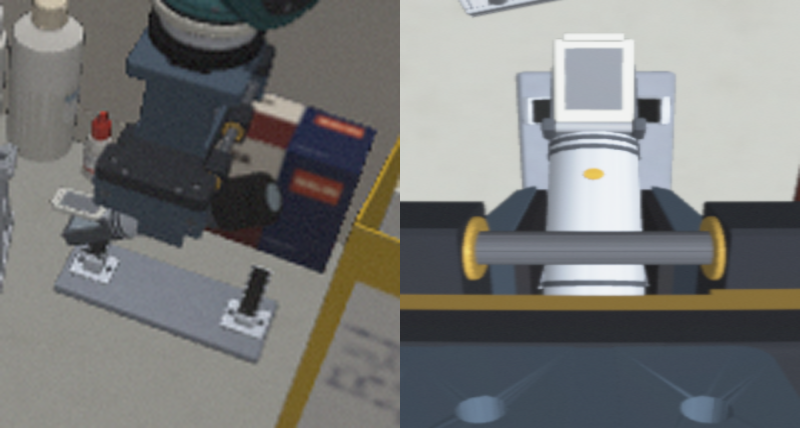

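The head is centred between the arms of the narrow saddle (wrist half, arms at (538,108) and (650,108)). I'll lower it in small steps, watching the force, and let it pivot in the light grip.

```bash
python3 -m inch '[{"travel":[0,0,0.0015],"yaw":0},{"travel":[0,0,0.0015],"yaw":0},{"travel":[0,0,0.0015],"yaw":0},{"travel":[-0.001,0,0.0015],"yaw":0},{"travel":[0,0,0],"yaw":0}]'
python3 -m inch '[{"travel":[-0.001,0,0.0015],"yaw":0},{"travel":[-0.001,0,0.0015],"yaw":0},{"travel":[-0.001,0,0.0015],"yaw":0},{"travel":[-0.001,0,0.0015],"yaw":0},{"travel":[0,0,0],"yaw":0}]'
python3 - <<'E'
from h import *
snap('scene','s5');snap('wrist','w5')
E
python3 held.py 30 s5 w5
```

```text
time: 10.25
tool_pos: [557.0, -254.5, 85.4]
tool_rot: [0.68, 0.733, 0.0, -0.0]
force: [0.3, 1.3, -1.4]
grip_width: 0.305
time: 10.88
tool_pos: [557.4, -258.7, 79.4]
tool_rot: [0.68, 0.734, 0.0, 0.0]
force: [2.7, 0.2, 1.5]
grip_width: 0.303
1718 422 axis pt above tcp [ 557.8 -258.6   89.6] yaw -85.99 pitch 28.9 rms 0.76 eye tmax [87.7 88.2]
tcp [ 557.3 -258.6   79.5] th 94.36 travel [-6.9 -0.3 37.5] yaw -0.0006 F [ 1.6 -0.   0.5] g 27.4 t 10.97
```

It pivots as planned: pitch 28.9°, force about 3 N. Continuing along the arc.

```bash
python3 -m inch '[{"travel":[-0.0009,0,0.002],"yaw":0},{"travel":[-0.0009,0,0.002],"yaw":0},{"travel":[-0.0008,0,0.002],"yaw":0},{"travel":[-0.0008,0,0.002],"yaw":0},{"travel":[-0.0007,0,0.002],"yaw":0}]'
python3 -m inch '[{"travel":[-0.0006,0,0.002],"yaw":0},{"travel":[-0.0005,0,0.002],"yaw":0},{"travel":[-0.0005,0,0.002],"yaw":0},{"travel":[-0.0004,0,0.002],"yaw":0},{"travel":[0,0,0],"yaw":0}]'
python3 - <<'E'
from h import *
snap('scene','s6');snap('wrist','w6')
E
python3 held.py 16 s6 w6
```

```text
time: 11.6
tool_pos: [557.5, -262.7, 69.3]
tool_rot: [0.68, 0.734, -0.0, 0.0]
force: [2.3, -0.1, 1.1]
grip_width: 0.305
time: 12.22
tool_pos: [557.6, -264.6, 61.2]
tool_rot: [0.68, 0.734, -0.0, -0.0]
force: [2.3, 0.1, -0.5]
grip_width: 0.303
1913 406 axis pt above tcp [ 558.  -264.6   72.1] yaw -86.12 pitch 15.32 rms 0.78 eye tmax [87.4 87.9]
tcp [ 557.6 -264.6   61.4] th 94.37 travel [-0.9 -0.1 19.4] yaw -0.0005 F [ 2.9 -0.6 -1.6] g 27.4 t 12.32
```

```bash
python3 -m inch '[{"travel":[-0.0005,0,0.002],"yaw":0},{"travel":[-0.0004,0,0.002],"yaw":0},{"travel":[-0.0003,0,0.002],"yaw":0},{"travel":[-0.0002,0,0.002],"yaw":0},{"travel":[-0.0002,0,0.002],"yaw":0}]'
python3 -m inch '[{"travel":[-0.0001,0,0.0015],"yaw":0},{"travel":[0,0,0.0015],"yaw":0},{"travel":[0,0,0.0015],"yaw":0},{"travel":[0,0,0],"yaw":0}]'
python3 - <<'E'
from h import *
snap('scene','s7');snap('wrist','w7')
E
python3 held.py 5 s7 w7
```

```text
time: 12.95
tool_pos: [557.8, -266.3, 51.3]
tool_rot: [0.68, 0.734, -0.0, 0.0]
force: [3.1, -1.0, -0.0]
grip_width: 0.306
time: 13.45
tool_pos: [557.8, -266.3, 46.8]
tool_rot: [0.68, 0.734, -0.0, -0.0]
force: [3.0, -1.4, -0.7]
grip_width: 0.305
1941 379 axis pt above tcp [ 558.2 -266.3   57.9] yaw -86.15 pitch 4.2 rms 0.76 eye tmax [86.4 87.6]
tcp [ 557.8 -266.3   46.9] th 94.37 travel [ 0.8 -0.1  4.9] yaw -0.0005 F [ 2.9 -1.2 -0.7] g 27.6 t 13.55
```

```bash
python3 -m inch '[{"travel":[0,0,0.001],"yaw":0},{"travel":[0,0,0.001],"yaw":0},{"travel":[0,0,0.001],"yaw":0},{"travel":[0,0,0.001],"yaw":0},{"travel":[0,0,0],"yaw":0}]'
python3 -m inch '[{"travel":[0,0,0.0005],"yaw":0},{"travel":[0,0,0.0005],"yaw":0},{"travel":[0,0,0.0005],"yaw":0},{"travel":[0,0,0],"yaw":0}]'
python3 - <<'E'
from h import *
snap('scene','s8');snap('wrist','w8')
E
python3 held.py 0 s8 w8
```

```text
time: 14.18
tool_pos: [557.8, -266.3, 42.9]
tool_rot: [0.68, 0.734, -0.0, 0.0]
force: [2.4, -2.0, 0.4]
grip_width: 0.305
time: 14.68
tool_pos: [558.0, -266.4, 41.6]
tool_rot: [0.68, 0.734, 0.0, 0.0]
force: [4.4, -1.7, 3.8]
grip_width: 0.302
1966 365 axis pt above tcp [ 558.4 -266.4   52.8] yaw -86.08 pitch -0.01 rms 0.77 eye tmax [86.  87.8]
tcp [ 558.  -266.4   41.6] th 94.38 travel [ 0.9 -0.3 -0.4] yaw -0.0004 F [ 4.6 -1.6  4.4] g 27.6 t 14.78
```

It is level (0.0°), the axis is at 52.8 mm, and the upward force is now rising, so it is seated in both saddles. Releasing.

```bash
python3 -m inch '[{"travel":[0,0,0],"yaw":0},{"travel":[0,0,0],"yaw":0},{"travel":[0,0,0],"yaw":0},{"travel":[0,0,0],"yaw":0},{"travel":[0,0,0],"yaw":0}]' 0.06 10
python3 -m inch '[{"travel":[0,0,-0.01],"yaw":0},{"travel":[0,0,-0.02],"yaw":0},{"travel":[0,0,-0.03],"yaw":0},{"travel":[0,0,-0.03],"yaw":0},{"travel":[0,0,-0.03],"yaw":0}]'
python3 -m inch '[{"travel":[0,0,-0.015],"yaw":0},{"travel":[0,0,0],"yaw":0},{"travel":[0,0,0],"yaw":0}]' 0.0 10
python3 - <<'E'
from h import *
s=snap('scene','s9'); wv=snap('wrist','w9')
cv2.imwrite('pics/p9.png',np.hstack([cv2.resize(s['pixels'][190:300,290:410,::-1],(400,367),interpolation=cv2.INTER_CUBIC),cv2.resize(wv['pixels'][:,:,::-1],(400,367))]))
go((557.6+.077*-69,-265.5+.997*69,110),94.4)
P,u,v=cloud(wv)
c=np.array([.077,-.997]);l=np.array([.997,.077]);D=P[:,:2]-[557.6,-265.5];a=D@c;L=D@l
for lo in range(-110,40,8):
    k=(a>lo)&(a<lo+8)&(abs(L)<6)&(P[:,2]>25)&(P[:,2]<130)
    if k.sum()>3: print(lo+4,np.percentile(P[k,2],[50,95]).round(1),end='; ')
E
python3 held.py 0 s9 w9
```

```text
time: 15.4
tool_pos: [557.7, -266.3, 41.4]
tool_rot: [0.68, 0.734, -0.0, -0.0]
force: [0.7, 0.1, 0.1]
grip_width: 0.66
time: 16.02
tool_pos: [558.0, -266.4, 164.1]
tool_rot: [0.68, 0.734, 0.0, 0.001]
force: [0.2, 0.6, -0.4]
grip_width: 0.658
time: 16.4
tool_pos: [557.3, -266.1, 175.6]
tool_rot: [0.68, 0.734, -0.0, -0.001]
force: [0.7, -0.5, -0.5]
grip_width: 0.362
tcp [ 557.3 -266.   175.3] th 94.37 travel [69.5  0.4 65.4] yaw -0.0005 F [-0.7 -0.   0.1] g 25.0 t 16.5
-90 [58.5 86.3]; -82 [85.6 88.6]; -74 [81.5 83.9]; -66 [76.8 79.1]; -58 [71.4 74.3]; -50 [66.4 68.5]; -42 [65.8 67. ]; -34 [65.8 67.2]; -26 [65.7 67.4]; -18 [66.  67.7]; -10 [65.6 66.8]; -2 [65.5 66.8]; 6 [65.6 66.8]; 14 [65.6 66.9]; 22 [65.6 66.6]; 30 [65.8 67.3]; 38 [67.6 69.4]; 0 0 axis pt above tcp [ 553.1 -266.   -47.7] yaw -106.0 pitch -87.66 rms nan eye tmax 0
tcp [ 557.3 -266.   175.3] th 94.37 travel [  0.4   0.6 133.3] yaw -0.0005 F [-0.7 -0.   0.1] g 25.0 t 16.5
  ret = _var(a, axis=axis, dtype=dtype, out=out, ddof=ddof,
  arrmean = um.true_divide(arrmean, div, out=arrmean,
  ret = ret.dtype.type(ret / rcount)
```

View pics/p9.png

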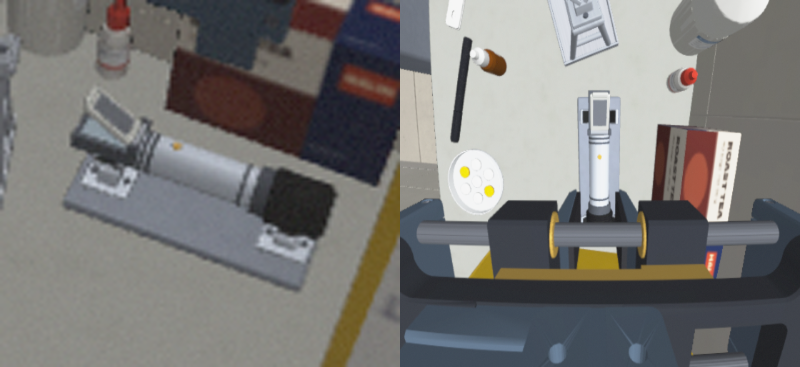

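The instrument is seated and level (barrel top 65.7 mm all along), with the plate open about 0.55 rad. I'll push it shut with closed fingers over its middle.

```bash
python3 -m inch '[{"travel":[0.03,0,0],"yaw":0},{"travel":[0.03,0,0],"yaw":0},{"travel":[0.011,0,0.01],"yaw":0},{"travel":[0,0,0.03],"yaw":0},{"travel":[0,0,0.03],"yaw":0}]' 0 10
python3 -m inch '[{"travel":[0,0,0.008],"yaw":0},{"travel":[0,0,0.006],"yaw":0},{"travel":[0,0,0.006],"yaw":0},{"travel":[0,0,0.006],"yaw":0},{"travel":[0,0,0],"yaw":0}]'
python3 -c "
from h import *
go((557.6+.077*-70,-265.5+.997*70,64),94.4)"
```

```text
time: 17.12
tool_pos: [552.3, -195.7, 104.8]
tool_rot: [0.68, 0.734, -0.0, -0.0]
force: [-0.2, 0.3, 0.3]
grip_width: 0.007
time: 17.75
tool_pos: [552.3, -195.5, 80.3]
tool_rot: [0.68, 0.734, -0.0, -0.0]
force: [0.2, -0.9, -0.4]
grip_width: 0.005
tcp [ 552.3 -195.5   80.3] th 94.38 travel [-0.2 -0.1 16.3] yaw -0.0004 F [ 0.2 -0.9 -0.4] g 0.5 t 17.75
```

```bash
python3 -m inch '[{"travel":[0,0,0.004],"yaw":0},{"travel":[0,0,0.004],"yaw":0},{"travel":[0,0,0.003],"yaw":0},{"travel":[0,0,0.002],"yaw":0},{"travel":[0,0,0],"yaw":0}]'
python3 -m inch '[{"travel":[0,0,0.001],"yaw":0},{"travel":[0,0,0.001],"yaw":0},{"travel":[0,0,0.001],"yaw":0},{"travel":[0,0,0],"yaw":0}]'
```

```text
time: 18.38
tool_pos: [552.3, -195.5, 67.2]
tool_rot: [0.68, 0.734, -0.0, -0.0]
force: [-0.7, -0.1, 0.3]
grip_width: 0.007
time: 18.88
tool_pos: [552.4, -195.5, 64.5]
tool_rot: [0.68, 0.734, -0.0, -0.0]
force: [-1.2, 1.2, 3.3]
grip_width: 0.002
```

```bash
python3 -m inch '[{"travel":[0,0,0.0005],"yaw":0},{"travel":[0,0,0.0003],"yaw":0},{"travel":[0,0,0],"yaw":0}]'
python3 -m inch '[{"travel":[0,0,-0.01],"yaw":0},{"travel":[0,0,-0.03],"yaw":0},{"travel":[-0.03,0,-0.05],"yaw":0},{"travel":[-0.03,0,-0.05],"yaw":0},{"travel":[0,0,-0.03],"yaw":0}]'
python3 - <<'E'
from h import *
s=snap('scene','s10'); wv=snap('wrist','w10')
cv2.imwrite('pics/p10.png',np.hstack([cv2.resize(s['pixels'][190:300,290:410,::-1],(400,367),interpolation=cv2.INTER_CUBIC),cv2.resize(wv['pixels'][:,:,::-1],(400,367))]))
c=np.array([.077,-.997]);l=np.array([.997,.077])
for q in(s,wv):
    P,u,v=cloud(q);D=P[:,:2]-[557.6,-265.5];a=D@c;L=D@l
    for lo in range(-98,94,8):
        k=(a>lo)&(a<lo+8)&(abs(L)<8)&(P[:,2]>25)&(P[:,2]<130)
        if k.sum()>3:
            b=(a>lo)&(a<lo+8)&(abs(L)<30)&(P[:,2]>48)
            print(lo+4,np.percentile(P[k,2],[50,95]).round(1),'lat',np.percentile(L[b],[3,97]).mean().round(1),end='; ')
    k=(abs(L)<10)&(P[:,2]>30)&(P[:,2]<80)&(abs(a)<105); print('ends',np.percentile(a[k],[.3,99.7]).round(1))
o=st()
E
```

```text
time: 19.25
tool_pos: [552.4, -195.5, 64.2]
tool_rot: [0.68, 0.734, -0.0, -0.0]
force: [-5.2, 1.4, 12.5]
grip_width: 0.011
time: 19.88
tool_pos: [557.7, -257.3, 236.9]
tool_rot: [0.68, 0.733, 0.0, 0.002]
force: [-0.2, 0.8, 0.0]
grip_width: 0.004
-94 [64.  65.5] lat 0.5; -86 [64.1 65.8] lat -2.3; -78 [64.2 65.6] lat -2.0; -70 [63.7 66.2] lat -5.7; -62 [63.8 65.9] lat -6.3; -54 [63.7 66. ] lat -5.2; -46 [64.4 66.3] lat -5.4; -38 [64.6 66. ] lat -12.9; -30 [64.3 67. ] lat -13.2; -22 [65.  67.1] lat -13.6; -14 [64.4 66.6] lat -13.1; -6 [64.4 66.3] lat -12.5; 2 [64.3 66.4] lat -11.9; 10 [64.5 66.3] lat -11.1; 18 [64.2 67.2] lat -2.9; 26 [63.9 65.5] lat -4.0; 34 [64.1 66.6] lat -3.0; 42 [66.7 68.7] lat -10.7; 50 [69.3 72. ] lat -14.9; 58 [69.3 71.3] lat -11.6; 66 [69.4 70.9] lat -5.0; 74 [70.  71.4] lat -3.3; 82 [69.7 71.6] lat -4.2; 90 [66.3 67.5] lat -5.3; ends [-91.2  88.1]
-94 [65.8 66.6] lat 1.2; -86 [64.7 65.9] lat 1.2; -78 [64.9 66.3] lat 1.2; -70 [64.6 66.1] lat 1.7; -62 [64.8 66. ] lat 1.1; -54 [64.3 65.6] lat 0.6; -46 [65.1 66.8] lat 1.8; -38 [65.6 67.5] lat -1.1; -30 [65.2 66.6] lat -0.5; -22 [65.5 68. ] lat 8.8; -14 [65.1 66.7] lat 1.5; -6 [65.2 66.5] lat 1.4; 2 [65.5 66.8] lat 1.9; 10 [65.3 66.7] lat 2.0; 18 [65.6 66.8] lat 2.0; 26 [65.5 67.2] lat 2.0; 34 [66.1 69.4] lat -0.8; 42 [69.  70.3] lat 3.1; 50 [71.2 72.3] lat 3.1; 58 [70.5 71.7] lat 3.0; 66 [70.8 71.8] lat 3.0; 74 [71.1 72.5] lat 3.0; ends [-91.5  69.4]
{'time': np.float64(19.975), 'qpos': array([-0.4686,  0.2167,  1.9013,  0.    ,  1.0177, -0.5442]), 'tool_pos': array([ 558.4893, -256.6011,  237.6961]), 'tool_rot': array([0.6799, 0.7333, 0.0008, 0.0028]), 'force': array([ 0.4888, -0.2278, -0.5912]), 'grip_width': np.float64(0.0074)}
```

View pics/p10.png

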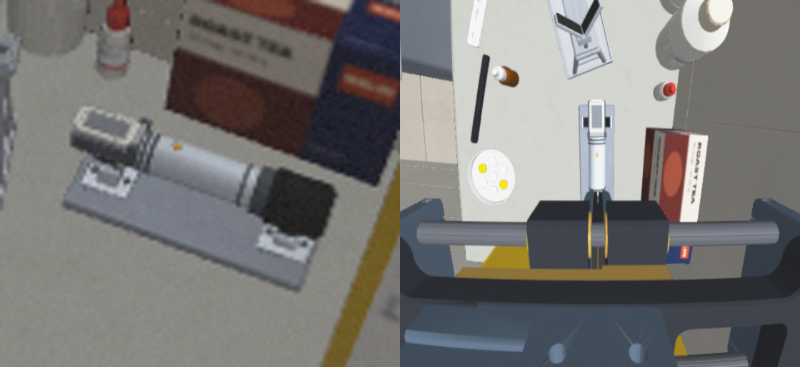

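The plate lies flat (64–65 mm over its whole length), the instrument ends at −91/+88 mm along the cradle, the barrel and eyepiece tops are level, and the arm is clear. Handing in.

```bash
python3 -m inch '[{"travel":[0,0,0],"yaw":0},{"travel":[0,0,0],"yaw":0},{"travel":[0,0,0],"yaw":0}]'; python3 -c "
from station import robot; print(robot.hand_in())"
```

```text
time: 20.35
tool_pos: [556.6, -255.0, 232.6]
tool_rot: [0.68, 0.734, -0.0, -0.001]
force: [0.6, 0.4, 0.9]
grip_width: 0.006
the job is handed in; nothing more can be done
None
```

The refractometer is lying level in the cradle with its cover plate shut. I handed the job in at about 20 s; no verdict was reported.

**How it was done:** I gripped the barrel at its origin on the stand and carried it over the cradle. I set the head in the narrow front saddle, then let the barrel pivot down to level in a light grip. The highest force read while seating it was about 5 N. After releasing it, I pushed the plate shut with closed fingers, reading 12.5 N at most.

**Last checks:**
- **Position:** the axis stands about 52 mm high. The ends are at −91 and +88 mm along the cradle, so it sits about 1 mm off along it.
- **Level:** the pitch fitted just before release was 0.0°. The barrel and eyepiece tops stayed flat to about 1 mm after the plate was pushed.
- **Plate:** its top is flat at 64–65 mm along its whole length, which is within about 0.03 rad of shut.
- **Surroundings:** the arm was clear. The bottles and cartons visible in the pictures looked unmoved; I did not re-measure them.

**Disagreements:** the wrist camera showed a sideways offset of 1–3 mm, against about 0.5 mm from the fit before release. That is near the 2 mm calibration accuracy. The scene camera's sideways figures were no use because its view is oblique.

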